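Close the double-lidded desk tin, then take its outer lid off and keep it in hand

ROBOT

A 7-joint arm with a two-finger parallel gripper is mounted at the origin on the work surface; the furniture and walls round the work are solid. World frame = base frame: x ahead of the robot, y to its left, z up, the work surface at z = 0. Lengths are in mm, angles in rad, forces in N, time in s.
With the tool pointing down it reaches from about 425 to 875 mm from the base axis. Payload 9.9 kg.
Tool frame: the origin (TCP) lies between the finger pads; the fingertips stand arm.tip_reach ahead of it and the grasp point (between the pads) is the TCP (arm.tip_reach is the distance from the TCP to the fingertips, in mm); z points along the fingers, y is the line along which they close (so a half turn about z gives the same grasp; the last joint's range is limited). The gripper opens to 85 mm and grips with 20 to 120 N. Pads are 22 mm wide; open, the fingers measure 114 mm over their backs; the gripper's body (76 mm by 85 mm) begins 54 mm behind the grasp point. The pads swing forward as they close: fully open they stand 13 mm farther back than shut.
Start: joints at [-1.373, 0.576, 0.025, 1.437, -0.015, 1.129, -0.057], TCP at [187.7, 648.381, 250.289] pointing down, gripper open.
Joint ranges: [-2.76, 2.76], [-0.34, 2.15], [-1.52, 1.57], [0.19, 2.46], [-1.09, 4.23], [0.17, 1.99], [-2.82, 2.82]. Speed limits (rad/s): [2.22, 2.22, 3.01, 3.01, 3.14, 3.14, 3.14].

INTERFACE

Orientations are given as a unit quaternion [w, x, y, z].
In Python, from cell import arm gives the robot as it stands.
- The arm moves only by the tool carry_out, never from a script. Its argument "increments" is a list of rows, each an object with "dr": the turn, a rotation vector about the tool's x, y, z in rad, a list of three; "slide": the shift along the tool's x, y, z in mm, a list of three; "gripper": the opening in per cent of the stroke, from 0 (shut) to 100 (fully open). In form: [{"dr": [rx, ry, rz], "slide": [x, y, z], "gripper": gripper}, ...]. A call has exactly 5 rows; each row shifts and turns the commanded pose from where the row before left it, along the tool's axes as they then stand; what a row does not reach is not made up. A row lasts 1/8 s, in which the tool goes at most 62.5 mm and 10.7 degrees, less where a joint would pass 70% of its speed; a pose out of reach is approached as far as the arm can. A call is refused whole if a number of a shift passes 62.5 or a number of a turn 0.188, either way. A call with a gripper value outside its range is refused whole. The fingers move at their own pace and stop on an object; "force" is the grip in N (left out, the last holds). Time passes only in rows, so rows that do not move let the fingers close, or fill a call up. It gives the time, the measured TCP pose, the force, the opening and the grip force at its end, in the units of the state.
- arm.read_state(): the state, without advancing time (a new reading comes with each control period).
- arm.camera(name): name is "side" or "top" or "wrist"; returns a dict with "img" (420x560x3 uint8, red, green, blue), "intrinsics" (3x3 intrinsics, pixels), "rvec" (rotation vector, rad) and "tvec" (3), from world to camera coordinates, as OpenCV has them; the wrist camera has in their place "tool_from_camera" (4x4, takes a point from camera to tool coordinates, whose origin is the TCP and whose axes are the flange's). Camera axes: x right, y down, z forward; pixel columns grow to the right and rows downward; lengths in mm; the calibration is good to about 2 mm. The wrist camera is an equidistant fisheye: a pixel r from the principal point sees the ray r / f radians off the axis. A picture is of the moment at which its call begins: read the wrist's pose just before it. There is no depth.
- arm.hand_in(): hands the job in; it is judged then, once.
The state is a dict: "clock": time; "qpos": joint angles; "joint_velocities": joint speeds; "joint_torque": joint torques, N m; "eef_pos": TCP position; "eef_rot": TCP orientation; "contact_force": force on the tool from outside, world axes, zero at the start; "ft_torque": the same for the moment, N m; "grip_width": opening from 0.0 (shut) to 1.0 (fully open); "grip_force": force on a finger pad.
Only numpy, scipy, OpenCV 4.12 (cv2) and the standard library are available. Lean on these libraries where they do the work, as an engineer would, in place of code of your own. Each camera call takes 0.05 s, during which the arm holds its last target. There are 200 camera calls.

TASK

The two lids of the little desk tin stand nested beside it, with an eraser and a sharpener lying in the dished inner lid under the outer one. Pick the pair up as one by the inner lid, the outer lid riding on it so that nothing spills, and lower it (do not drop it) onto the open tin until the inner lid is fully home; then lift the outer lid off alone, leaving the inner lid seated and open for use, eraser and sharpener still in it. Finish still holding the outer lid in the air, about 10 cm above where it sat; leave the tin standing where it is and do not push the calculator, pen or stapler about.

Things in the scene. Friction and masses are not known exactly. Their poses are not given: they have to be found in the camera images.
- tin: Open grey steel tin, rectangular with rounded corners, 56 (its x) by 116 (its y) by 60 high, loose, 0.7 kg, standing on the desk, turned up to 0.5 rad either way. Walls 3 thick. A memory stick and a battery lie on its floor. Origin: centre of its underside, z up.
- tin_mouth (a point): Centre of the tin's mouth at the height of its rolled rim, 60 above the tin's origin. The mouth measures 50 by 110. The lids fit either way round (half a turn). Tin and lids may have changed places; the bare desk top is 2.4 lower than the desk pad (z = 0).
- inner_lid: Dark wooden inner lid, a dished tray, 0.16 kg, on the desk, under the outer lid, turned up to 0.5 rad. Its plug, 46 (its x) by 106 (its y), z = 0 to 14, fits the tin's mouth with 2 play a side; the lowest 8 taper in to 40 by 100. Hollow 40 by 100, floor at z = 3. Origin: centre of its underside, z up; fully home the collar lies on the rim and this origin is 46 above the tin's origin.
- inner_lid_collar (a point): Middle of the inner lid's collar, 19 above its origin. The collar, 62 by 122, runs round it from z = 14 to 24: the widest part of the stack, with the outer lid above set back 4 a side, so fingers can take it across the 62 from above. Above it a lip 46 by 106 stands up to z = 30 inside the outer lid.
- outer_lid: Grey sheet-steel cover, 54 (its x) by 114 (its y) by 18 high, 0.12 kg, an upside-down open box with 2 walls, resting loosely round the inner lid's lip (2 play a side) on the collar; nothing fastens it, so lifted by the knob it comes away alone. Origin: centre of its lower edge, z up; nested, 24 above the inner lid's origin.
- outer_lid_knob (a point): Centre of the outer lid's round dark wooden knob, 17 across and 18 high, in the middle of its top; 27 above the outer lid's origin (the knob runs from 18 to 36 above that origin).
- eraser: Block eraser, 22 by 45 by 12, lying loose on the floor of the inner lid, hidden by the outer lid at first. Origin: centre of its underside.
- sharpener: Metal pencil sharpener, 16 by 27 by 14, lying loose on the floor of the inner lid, hidden by the outer lid at first. Origin: centre of its underside.
- calculator: Pocket calculator, 122 by 78 by 15, lying on the desk beyond the work; to be left alone. Origin: centre of its underside.
- pen_blue: Ballpoint pen, 146 long, 12 thick, lying between the robot and the work; to be left alone. Origin: centre of its underside, y along it.
- stapler: Black stapler, 34 by 150 by 46, standing on the desk beyond the work on the right; to be left alone. Origin: centre of its underside.

How it is judged (in metres and radians):
On the way, in this order (a step that is already met when the one before it is completed fails the run):
1. the nested pair is lifted clear of the desk, outer lid riding on the inner lid (height (world z) of inner_lid above 0.03 m and z of outer_lid in the frame of inner_lid below 0.028 m and distance between outer_lid and inner_lid below 0.03 m), for 0.1 s.
2. the inner lid is fully home in the tin with the outer lid still on it (z of inner_lid in the frame of tin between 0.043 and 0.0485 m and horizontal distance between inner_lid and tin below 0.004 m and angle between the y axis of inner_lid and the y axis of tin, either way round below 0.07 rad and angle between the z axis of inner_lid and the z axis of tin, either way round below 0.04 rad and z of outer_lid in the frame of inner_lid below 0.028 m and distance between outer_lid and inner_lid below 0.03 m), for 0.2 s.
At the end, for the whole second after the job is handed in: Inner lid home in the tin (within 3 mm in height, 4 mm sideways, 0.07 rad turn, 0.04 rad tip), eraser and sharpener in it, untouched by the robot; tin upright within 30 mm of its start; fingers hold the outer lid at rest, 60 mm or more above where it sat, touching neither tin nor inner lid (z of inner_lid in the frame of tin between 0.043 and 0.0485 m and horizontal distance between inner_lid and tin below 0.004 m and angle between the y axis of inner_lid and the y axis of tin, either way round below 0.07 rad and angle between the z axis of inner_lid and the z axis of tin, either way round below 0.04 rad and angle between tin's own z axis and vertical below 0.05 rad and distance of tin from where it was at the start of the episode below 0.03 m and x of eraser in the frame of inner_lid between -0.021 and 0.021 m and y of eraser in the frame of inner_lid between -0.051 and 0.051 m and z of eraser in the frame of inner_lid between -0.003 and 0.02 m and x of sharpener in the frame of inner_lid between -0.021 and 0.021 m and y of sharpener in the frame of inner_lid between -0.051 and 0.051 m and z of sharpener in the frame of inner_lid between -0.003 and 0.02 m and z of outer_lid in the frame of tin above 0.13 m and contact force between the fingers and outer_lid above 1 N and contact force between each of outer_lid, the arm, the fingers and inner_lid below 0.05 N and contact force between outer_lid and tin below 0.05 N and linear speed of each of outer_lid, inner_lid below 0.03 m/s); the arm keeps its last pose, push and grip.
It fails at once if the outer lid comes off the inner lid before the inner lid is home in the tin (distance between outer_lid and inner_lid above 0.036 m and (z of inner_lid in the frame of tin above 0.0505 m or horizontal distance between inner_lid and tin above 0.008 m)).
It fails at once if the inner lid is dropped (falls free at more than 0.4 m/s) (linear speed of inner_lid above 0.4 m/s and contact force between the fingers and inner_lid below 0.01 N).
It fails at once if the tin is tipped or pushed more than 40 mm (angle between tin's own z axis and vertical above 0.25 rad or distance of tin from where it was at the start of the episode above 0.04 m).
It fails at once if the calculator, pen or stapler is pushed more than 30 mm (distance of any of calculator, pen_blue, stapler from where it was at the start of the episode above 0.03 m).
It also fails if it takes over 51 s, if anything falls off the work surface, if the arm or the gripper's body presses on something with over 40 N, if the wrist force passes 120 N, or if a joint passes its speed limit or range.

## Working session

There is one attempt and no reset: what is moved stays moved. The work goes in short steps, Python scripts to look and compute and a tool call to move; the robot and the scene stay as the last step left them, time stands still between calls to the robot, and variables do not carry over. Pictures are saved under pics/ and viewed, at most 10 in all, crops included, and the job is handed in when it is done.

Besides the shell and the picture viewer there is one more tool, called as name([rows], argument=value, ...), one row to a line, values as JSON. carry_out: Moves the arm, as the interface text tells. Its arguments: {"type":"object","properties":{"increments":{"type":"array"},"force":{"type":"number"}},"required":["increments"]}

```bash
mkdir -p pics
python3 - <<'E'
from cell import arm
import cv2,pickle
s=arm.read_state();print(s,arm.tip_reach)
for n in("top","side"):
    c=arm.camera(n);pickle.dump(c,open(n+".pkl","wb"))
    cv2.imwrite(f"pics/{n}.png",c["img"][:,:,::-1]);print(n,c["intrinsics"],c["rvec"],c["tvec"])
E
```

```text
{'clock': 0.0, 'qpos': array([-1.37276636,  0.57650383,  0.02483404,  1.4379242 , -0.01502562,
        1.12902717, -0.05648306]), 'joint_velocities': array([-0.00027335,  0.00043618, -0.00063865,  0.00084253, -0.00102043,
       -0.00111972,  0.00058953]), 'joint_torque': array([ 2.91749056e-04, -7.65749145e+01,  2.25035727e+00, -2.85966128e+01,
        1.51741749e-02,  1.25446924e-02,  2.31306933e-05]), 'eef_pos': array([187.58547793, 647.95308227, 249.45571238]), 'eef_rot': array([-8.88020699e-05,  1.40425138e-01,  9.90090943e-01, -8.34535530e-04]), 'contact_force': array([-0.15689281,  0.10228578,  0.5781053 ]), 'ft_torque': array([ 0.02483261, -0.0333488 ,  0.00287075]), 'grip_force': 0.0, 'grip_width': 0.9977010477737744} 19.0
top [[527.68606963   0.         285.06518212]
 [  0.         527.68606963 210.22543019]
 [  0.           0.           1.        ]] [ 2.13808259 -2.08777092  0.21393035] [ -43.55269623  569.88688269 1017.49146753]
side [[381.24326494   0.         277.16973322]
 [  0.         381.24326494 216.66993674]
 [  0.           0.           1.        ]] [ 0.48085246 -2.51566792  1.4830581 ] [538.88140858 174.57187173 796.05783373]
```

View pics/top.png

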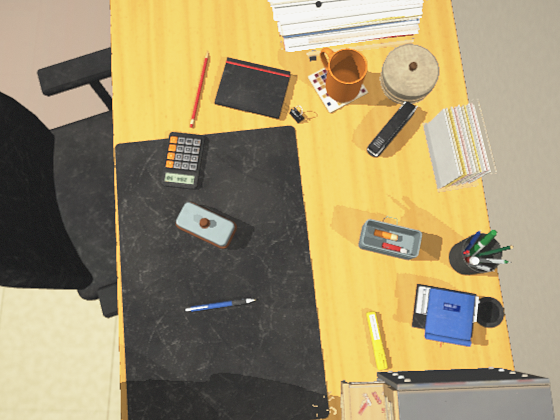

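View pics/side.png

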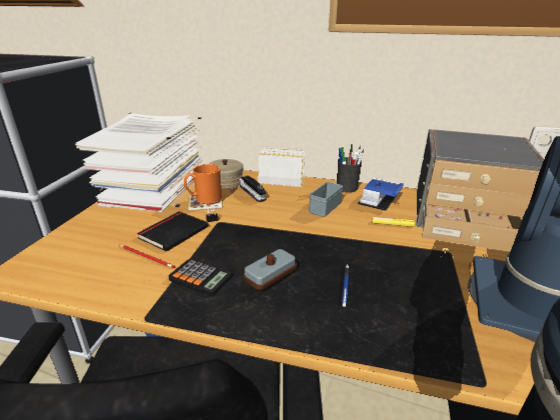

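The top view shows the lid pair near (204,225) on the pad and the tin near (391,239) on bare desk. I'll enlarge both for corner readings.

```bash
cat > h.py <<'E'
import numpy as np,cv2,pickle
from scipy.spatial.transform import Rotation as R
def load(n): return pickle.load(open(n+".pkl","rb"))
def ray(c,uv):
    Rm=cv2.Rodrigues(np.array(c["rvec"],float))[0];K=c["intrinsics"]
    d=Rm.T@np.linalg.inv(K)@np.array([uv[0],uv[1],1.]);o=-Rm.T@np.array(c["tvec"],float).ravel();return o,d
def atz(c,uv,z):
    o,d=ray(c,uv);return o+d*(z-o[2])/d[2]
E
python3 - <<'E'
from h import *
c=load("top");s=load("side")
def crop(i,x,y,w,h,f): return cv2.resize(i[y:y+h,x:x+w,::-1],None,fx=f,fy=f,interpolation=cv2.INTER_CUBIC)
a=np.hstack([crop(c["img"],165,190,80,60,5),crop(c["img"],352,210,80,60,5)])
b=np.hstack([crop(s["img"],235,245,80,60,5),crop(s["img"],290,170,80,60,5)])
cv2.imwrite("pics/crop.png",np.vstack([a,b]))
for n,uv,z in(("lid knob",(204,222.5),60),("tin",(391,239),57)):print(n,atz(c,uv,z))
print(ray(c,(0,0))[0],ray(s,(0,0))[0])
E
```

```text
lid knob [541.11788806 133.57947887  60.        ]
tin [ 516.83470929 -245.16033595   57.        ]
[ 352.92716586  -34.86825804 1111.83784928] [282.74026038 767.12921385 534.92737822]
```

View pics/crop.png

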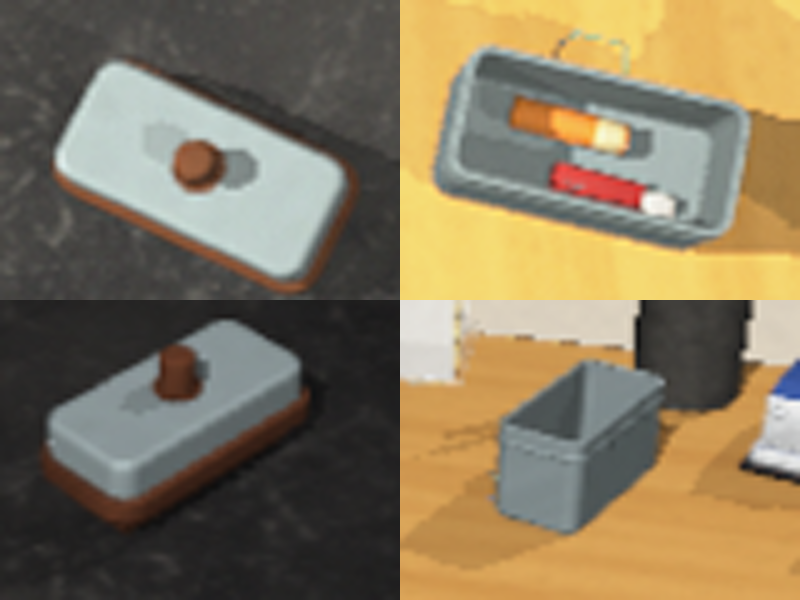

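Crop readings (5×): lid top outline with long edges (140,64)-(315,146) and (80,181)-(260,267), knob top (198,157); tin mouth inner edges about (490,55)-(735,110) and (465,170)-(715,228). I'll fit both poses from these.

```bash
cat >> h.py <<'E'
from scipy.optimize import least_squares
def fit(P,hx,hy,th0):
    "P: dict side->list of xy world; sides 'x+','x-','y+','y-'. Returns x,y,theta"
    def f(p):
        c,s=np.cos(p[2]),np.sin(p[2]);r=[]
        for k,pts in P.items():
            d=np.array(pts)[:,:2]-p[:2];a=d@[c,s] if k[0]=='x' else d@[-s,c]
            sg=1 if k[1]=='+' else -1; r+=list(a-sg*(hx if k[0]=='x' else hy))
        return np.array(r)
    m=np.mean(np.vstack([np.array(v)[:,:2] for v in P.values()]),0)
    q=least_squares(f,[*m,th0],loss='soft_l1');return q.x,f(q.x).round(1)
E
python3 - <<'E'
from h import *
c=load("top")
def w(x0,y0,z,pts): return [atz(c,(x0+(x+.5)/5-.5,y0+(y+.5)/5-.5),z) for x,y in pts]
L={'x+':[(140,64),(200,92),(260,120),(315,146)],'x-':[(80,181),(140,209),(200,238),(260,267)],'y+':[(62,140),(80,105),(95,75)],'y-':[(347,195),(330,230),(314,260)]}
print(fit({k:w(165,190,42,v) for k,v in L.items()},27,57,-.44))
print(w(165,190,60,[(199,157)]))
T={'x+':[(110,60),(200,80),(310,104)],'x-':[(80,175),(180,197),(300,224)],'y+':[(60,150),(75,80)],'y-':[(338,120),(323,210)]}
print(fit({k:w(352,210,57.6,v) for k,v in T.items()},25,55,-.2))
E
```

```text
(array([ 5.43514111e+02,  1.33378485e+02, -4.18413646e-01]), array([ 0.1,  0.2,  0.3,  0.2, -0.3, -0.1, -0.2, -0.4,  1.2,  1.3,  1.6,
       -1.4, -1.6, -1.2]))
[array([544.223785  , 132.93858474,  60.        ])]
(array([ 5.19544944e+02, -2.45762268e+02, -1.97065440e-01]), array([-0.5, -0.6, -0.6,  0.6,  0.6,  0.5, -1.1, -1.6,  1.5,  1.2]))
```

carry_out([
  {"dr":[0,0,0],"slide":[-45,-37,0],"gripper":100},
  {"dr":[0,0,0],"slide":[-45,-37,0],"gripper":100},
  {"dr":[0,0,0],"slide":[-45,-37,0],"gripper":100},
  {"dr":[0,0,0],"slide":[-45,-37,0],"gripper":100},
  {"dr":[0,0,0],"slide":[-45,-37,0],"gripper":100},
])

```text
clock: 0.72
eef_pos: [353.2, 406.3, 250.1]
eef_rot: [-0.0, 0.14, 0.99, -0.0]
contact_force: [0.8, 0.5, 0.2]
grip_width: 1.003
grip_force: 0.0
```

carry_out([
  {"dr":[0,0,0],"slide":[-45,-37,0],"gripper":100},
  {"dr":[0,0,0],"slide":[-45,-37,0],"gripper":100},
  {"dr":[0,0,0],"slide":[-45,-37,0],"gripper":100},
  {"dr":[0,0,0],"slide":[-45,-37,0],"gripper":100},
  {"dr":[0,0,0],"slide":[-45,-37,0],"gripper":100},
])

```text
clock: 1.35
eef_pos: [517.8, 166.2, 250.2]
eef_rot: [-0.0, 0.14, 0.99, 0.0]
contact_force: [-0.1, 1.1, 0.9]
grip_width: 1.0
grip_force: 0.0
```

carry_out([
  {"dr":[0,0,0.173],"slide":[0,0,14],"gripper":100},
  {"dr":[0,0,0.173],"slide":[0,0,14],"gripper":100},
  {"dr":[0,0,0.173],"slide":[0,0,14],"gripper":100},
  {"dr":[0,0,0.173],"slide":[0,0,14],"gripper":100},
  {"dr":[0,0,0.173],"slide":[0,0,14],"gripper":100},
])

```text
clock: 1.98
eef_pos: [516.8, 167.8, 179.6]
eef_rot: [-0.0, 0.545, 0.839, -0.0]
contact_force: [-0.3, 0.1, -0.2]
grip_width: 0.999
grip_force: 0.0
```

carry_out([
  {"dr":[0,0,0.173],"slide":[0,0,0],"gripper":100},
  {"dr":[0,0,0.173],"slide":[0,0,0],"gripper":100},
  {"dr":[0,0,0.173],"slide":[0,0,0],"gripper":100},
  {"dr":[0,0,0.173],"slide":[0,0,0],"gripper":100},
  {"dr":[0,0,0.142],"slide":[0,0,0],"gripper":100},
])

```text
clock: 2.6
eef_pos: [516.8, 167.9, 180.0]
eef_rot: [-0.0, 0.838, 0.546, -0.0]
contact_force: [-0.3, 0.6, 0.9]
grip_width: 0.997
grip_force: 0.0
```

carry_out([
  {"dr":[0,0,0],"slide":[-10.5,19.3,0],"gripper":100},
  {"dr":[0,0,0],"slide":[-10.4,19.3,0],"gripper":100},
  {"dr":[0,0,0],"slide":[0,0,0],"gripper":100},
  {"dr":[0,0,0],"slide":[0,0,0],"gripper":100},
  {"dr":[0,0,0],"slide":[0,0,0],"gripper":100},
])

```text
clock: 3.22
eef_pos: [543.6, 134.2, 180.1]
eef_rot: [-0.0, 0.836, 0.549, -0.0]
contact_force: [-1.1, 0.2, -0.2]
grip_width: 1.0
grip_force: 0.0
```

```bash
cat >> h.py <<'E'
def snap(n):
    from cell import arm
    s=arm.read_state();c=arm.camera("wrist");c["p"]=s["eef_pos"];c["q"]=s["eef_rot"]
    pickle.dump(c,open(n+".pkl","wb"));return c,s
def wray(c,uv):
    K=c["intrinsics"];v=np.array([uv[0]-K[0,2],uv[1]-K[1,2]]);r=np.hypot(*v);t=r/K[0,0]
    d=np.array([*(v/max(r,1e-9)*np.sin(t)),np.cos(t)]);T=np.array(c["tool_from_camera"])
    Rw=R.from_quat(np.roll(c["q"],-1)).as_matrix()
    return Rw@T[:3,3]+c["p"],Rw@T[:3,:3]@d
def watz(c,uv,z):
    o,d=wray(c,uv);return o+d*(z-o[2])/d[2]
E
python3 - <<'E'
from h import *
c,s=snap("w1");print(s["eef_pos"],s["eef_rot"],c["intrinsics"],c["tool_from_camera"])
cv2.imwrite("pics/w1.png",c["img"][:,:,::-1])
E
```

```text
[543.59405421 134.15722209 180.12682465] [-3.19118990e-04  8.35919368e-01  5.48852145e-01 -1.77201136e-04] [[325.1922621    0.         283.19925625]
 [  0.         325.1922621  202.81117672]
 [  0.           0.           1.        ]] [[ 4.26608290e-04 -9.50963823e-01 -3.09301837e-01  7.91953049e+01]
 [ 9.99999064e-01  8.07875636e-04 -1.10459290e-03  2.09838968e-01]
 [ 1.30030530e-03 -3.09301076e-01  9.50963277e-01 -1.23563935e+02]
 [ 0.00000000e+00  0.00000000e+00  0.00000000e+00  1.00000000e+00]]
```

View pics/w1.png

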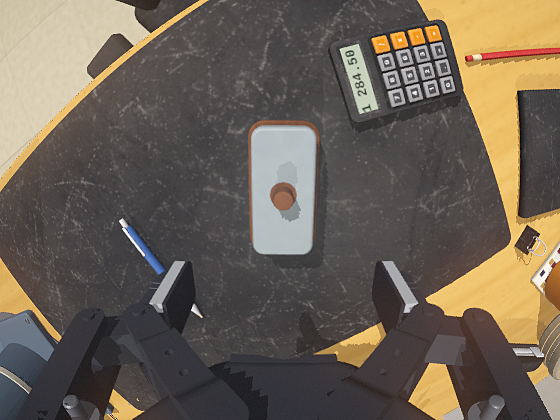

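The wrist view shows the lid centred between x≈251 and 316, rows 125–254, knob near (283,192), with the pen tail (pen at ~(160,260)) under the left finger area. I'll project the lid outline to check position and yaw.

Run:
```python
from h import *
c=load("w1");im=c["img"]
g=im.min(2);m=(g>125).astype(np.uint8);m[:110]=0;m[270:]=0;m[:,:235]=0;m[:,335:]=0
m=cv2.morphologyEx(m,cv2.MORPH_CLOSE,np.ones((25,25)))
ct=max(cv2.findContours(m,0,1)[0],key=cv2.contourArea)[:,0,:]
print(cv2.boundingRect(ct))
P=np.array([watz(c,p,42)[:2] for p in ct],np.float32)
print(cv2.minAreaRect(P))
print("knob",watz(c,(283,190.5),60))
for u,z in (((128,226),6),((200,313),6)):print("pen",watz(c,u,z))
s=R.from_quat(np.roll(c["q"],-1)).as_matrix();print(s.round(4), np.arctan2(s[1,1],s[0,1]))
```

```text
(251, 125, 65, 129)
((544.040283203125, 137.21421813964844), (113.10594940185547, 52.875389099121094), 66.17700958251953)
knob [547.28468751 143.48161595  60.        ]
pen [373.04453911 160.12425292   6.        ]
pen [394.12946797  32.86418471   6.        ]
[[ 3.975e-01  9.176e-01 -6.000e-04]
 [ 9.176e-01 -3.975e-01  3.000e-04]
 [ 1.000e-04 -7.000e-04 -1.000e+00]] -0.40881531323242865
```

carry_out([
  {"dr":[0,0,0],"slide":[-44.5,16,-2],"gripper":100},
  {"dr":[0,0,0],"slide":[-44.5,16,-2],"gripper":100},
  {"dr":[0,0,0],"slide":[-44.5,16,-2],"gripper":100},
  {"dr":[0,0,0],"slide":[-44.5,16,-2],"gripper":100},
  {"dr":[0,0,0],"slide":[-44.5,16,-2],"gripper":100},
])

```text
clock: 3.9
eef_pos: [528.6, -103.5, 190.5]
eef_rot: [-0.0, 0.836, 0.549, 0.0]
contact_force: [-0.2, 0.7, 0.4]
grip_width: 0.999
grip_force: 0.0
```

carry_out([
  {"dr":[0,0,0],"slide":[-44.5,16,-2],"gripper":100},
  {"dr":[0,0,0],"slide":[-44.5,16,-2],"gripper":100},
  {"dr":[0,0,0],"slide":[-44.5,16,-2],"gripper":100},
  {"dr":[0,0,-0.105],"slide":[0,0,0],"gripper":100},
  {"dr":[0,0,-0.105],"slide":[0,0,0],"gripper":100},
])

```text
clock: 4.53
eef_pos: [519.4, -244.5, 196.2]
eef_rot: [-0.0, 0.773, 0.634, -0.0]
contact_force: [-0.1, -0.3, -0.4]
grip_width: 0.995
grip_force: 0.0
```

carry_out([
  {"dr":[0,0,0],"slide":[0,0,0],"gripper":100},
  {"dr":[0,0,0],"slide":[0,0,0],"gripper":100},
  {"dr":[0,0,0],"slide":[0,0,0],"gripper":100},
  {"dr":[0,0,0],"slide":[0,0,0],"gripper":100},
  {"dr":[0,0,0],"slide":[0,0,0],"gripper":100},
])

```text
clock: 5.15
eef_pos: [519.6, -244.1, 196.3]
eef_rot: [-0.0, 0.774, 0.633, -0.0]
contact_force: [-0.0, 0.1, 0.7]
grip_width: 1.0
grip_force: 0.0
```

Run:
```python
from h import *
c,s=snap("w2");print(s["eef_pos"],s["eef_rot"])
a=cv2.resize(c["img"][100:280,210:360,::-1],None,fx=3.3333,fy=3.3333,interpolation=cv2.INTER_CUBIC)
b=load("w1")["img"][100:280,210:360,::-1]
b=cv2.resize(b,None,fx=2,fy=3.3333,interpolation=cv2.INTER_CUBIC)
cv2.imwrite("pics/w2.png",np.hstack([a,b]))
```

```text
[ 519.63532608 -244.13659448  196.28246939] [-1.78248646e-06  7.74212131e-01  6.32926199e-01 -5.00092911e-05]
```

View pics/w2.png

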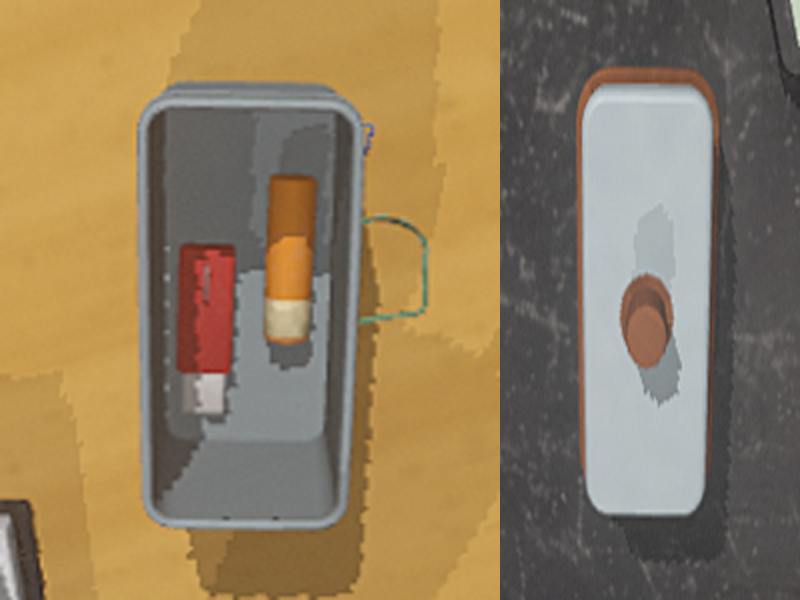

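The right half shows the lid top (knob top ≈ (648,322)), and the left half shows the tin mouth: inner edges x≈152–350, rows 107–517. I'll fit both from the same tool-relative view so the calibration error cancels.

Run:
```python
from h import *
a=load("w1");b=load("w2")
def W(c,z,sx,pts): return [watz(c,(210+(x+.5)/sx-.5,100+(y+.5)/3.3333-.5),z) for x,y in pts]
for top in(103,94,85):
    L={'x-':[(83,150),(84.5,300),(87,450)],'x+':[(214,150),(211,300),(206,450)],'y-':[(120,515),(180,515)],'y+':[(120,top),(180,top)]}
    x,r=fit({k:W(a,42,2,v) for k,v in L.items()},27,57,-.41);print("lid",top,x,r)
print("knob top",W(a,60,2,[(148,322)]))
for n,hx,hy,T in(("in",25,55,{'x-':[(152,150),(155,300),(159,450)],'x+':[(349,150),(344,300),(338,450)],'y-':[(200,517),(300,517)],'y+':[(200,107),(300,107)]}),
 ("out",28,58,{'x-':[(138,150),(142,300),(147,450)],'x+':[(363,150),(358,300),(351,450)],'y-':[(200,527),(300,527)],'y+':[(200,95),(300,95)]})):
    x,r=fit({k:W(b,57.6,3.3333,v) for k,v in T.items()},hx,hy,-.2);print(n,x,r)
```

```text
lid 103 [ 5.43740541e+02  1.34378433e+02 -4.17722158e-01] [ 0.5  0.5  0.7 -0.5 -0.4 -0.9  2.1  2.4 -2.3 -2.1]
lid 94 [ 5.44187175e+02  1.35378315e+02 -4.17446590e-01] [ 0.5  0.5  0.7 -0.4 -0.4 -0.9  1.   1.3 -1.2 -1. ]
lid 85 [ 5.44635571e+02  1.36376370e+02 -4.16812983e-01] [ 0.5  0.5  0.7 -0.4 -0.4 -1.  -0.1  0.2 -0.1  0.1]
knob top [array([545.96409997, 138.95315836,  60.        ])]
in [ 5.20436486e+02 -2.45001907e+02 -2.03218696e-01] [ 1.1  1.2  1.3 -1.  -1.2 -1.4  0.2  0.3 -0.3 -0.2]
out [ 5.20508815e+02 -2.45090459e+02 -2.02385469e-01] [ 0.6  0.8  1.  -0.6 -0.7 -1.1  0.3  0.3 -0.3 -0.2]
```

carry_out([
  {"dr":[0,0,0],"slide":[47,-6.4,0],"gripper":100},
  {"dr":[0,0,0],"slide":[47,-6.4,0],"gripper":100},
  {"dr":[0,0,0],"slide":[47,-6.4,0],"gripper":100},
  {"dr":[0,0,0],"slide":[47,-6.4,0],"gripper":100},
  {"dr":[0,0,0],"slide":[47,-6.4,0],"gripper":100},
])

```text
clock: 5.82
eef_pos: [535.0, -6.1, 196.4]
eef_rot: [0.0, 0.774, 0.633, 0.0]
contact_force: [1.5, 1.6, 0.9]
grip_width: 1.002
grip_force: 0.0
```

carry_out([
  {"dr":[0,0,0],"slide":[47,-6.4,0],"gripper":100},
  {"dr":[0,0,0],"slide":[47,-6.4,0],"gripper":100},
  {"dr":[0,0,0],"slide":[47,-6.4,0],"gripper":100},
  {"dr":[0,0,0.108],"slide":[0,0,0],"gripper":100},
  {"dr":[0,0,0.109],"slide":[0,0,0],"gripper":100},
])

```text
clock: 6.45
eef_pos: [544.1, 135.3, 196.2]
eef_rot: [0.0, 0.839, 0.545, -0.0]
contact_force: [-0.1, -1.4, 0.6]
grip_width: 1.002
grip_force: 0.0
```

carry_out([
  {"dr":[0,0,0],"slide":[0,0,30],"gripper":100},
  {"dr":[0,0,0],"slide":[0,0,30],"gripper":100},
  {"dr":[0,0,0],"slide":[0,0,30],"gripper":100},
  {"dr":[0,0,0],"slide":[0,0,0],"gripper":100},
  {"dr":[0,0,0],"slide":[0,0,0],"gripper":100},
])

```text
clock: 7.08
eef_pos: [544.7, 134.3, 107.2]
eef_rot: [0.0, 0.838, 0.545, 0.0]
contact_force: [0.5, -0.1, 0.7]
grip_width: 1.0
grip_force: 0.0
```

carry_out([
  {"dr":[0,0,0],"slide":[0,0,25],"gripper":100},
  {"dr":[0,0,0],"slide":[0,0,25],"gripper":100},
  {"dr":[0,0,0],"slide":[0,0,20],"gripper":100},
  {"dr":[0,0,0],"slide":[0,0,12],"gripper":100},
  {"dr":[0,0,0],"slide":[0,0,5],"gripper":100},
])

```text
clock: 7.7
eef_pos: [544.6, 134.5, 19.6]
eef_rot: [0.0, 0.838, 0.545, 0.0]
contact_force: [0.7, 0.0, -0.1]
grip_width: 1.001
grip_force: 0.0
```

carry_out([
  {"dr":[0,0,0],"slide":[0,0,0],"gripper":80},
  {"dr":[0,0,0],"slide":[0,0,0],"gripper":75},
  {"dr":[0,0,0],"slide":[0,0,0],"gripper":70},
  {"dr":[0,0,0],"slide":[0,0,0],"gripper":60},
  {"dr":[0,0,0],"slide":[0,0,0],"gripper":60},
], force=50)

```text
clock: 8.32
eef_pos: [544.3, 134.6, 20.3]
eef_rot: [-0.0, 0.838, 0.545, 0.0]
contact_force: [-1.7, 0.1, 7.5]
grip_width: 0.714
grip_force: 53.5
```

carry_out([
  {"dr":[0,0,0],"slide":[0,0,-3],"gripper":60},
  {"dr":[0,0,0],"slide":[0,0,-8],"gripper":60},
  {"dr":[0,0,0],"slide":[0,0,-12],"gripper":60},
  {"dr":[0,0,0],"slide":[0,0,-12],"gripper":60},
  {"dr":[0,0,0],"slide":[0,0,-5],"gripper":60},
])

```text
clock: 8.95
eef_pos: [544.6, 134.5, 60.5]
eef_rot: [0.0, 0.838, 0.545, 0.001]
contact_force: [-0.1, 0.6, -2.7]
grip_width: 0.713
grip_force: 55.0
```

carry_out([
  {"dr":[0,0,0],"slide":[0,0,-10],"gripper":60},
  {"dr":[0,0,0],"slide":[0,0,-20],"gripper":60},
  {"dr":[0,0,0],"slide":[0,0,-20],"gripper":60},
  {"dr":[0,0,0],"slide":[0,0,-10],"gripper":60},
  {"dr":[0,0,0],"slide":[0,0,0],"gripper":60},
])

```text
clock: 9.57
eef_pos: [544.4, 134.6, 119.8]
eef_rot: [0.0, 0.838, 0.546, 0.0]
contact_force: [0.6, 1.0, -2.8]
grip_width: 0.71
grip_force: 55.1
```

Run:
```python
from h import *
c,s=snap("w3");print(s["eef_pos"],s["eef_rot"],s["contact_force"],s["ft_torque"])
from cell import arm
a=cv2.resize(c["img"][50:400,130:440,::-1],(520,588),interpolation=cv2.INTER_CUBIC)
c=arm.camera("side");pickle.dump(c,open("s3.pkl","wb"))
b=cv2.resize(c["img"][110:320,200:300,::-1],(280,588),interpolation=cv2.INTER_CUBIC)
cv2.imwrite("pics/w3.png",np.hstack([a,b]))
```

```text
[544.36219801 134.59040988 119.78490506] [9.71724644e-05 8.38108228e-01 5.45503749e-01 4.98455775e-04] [ 0.61014804  1.01105438 -2.81537734] [ 0.02013035 -0.02637273 -0.0055412 ]
```

View pics/w3.png

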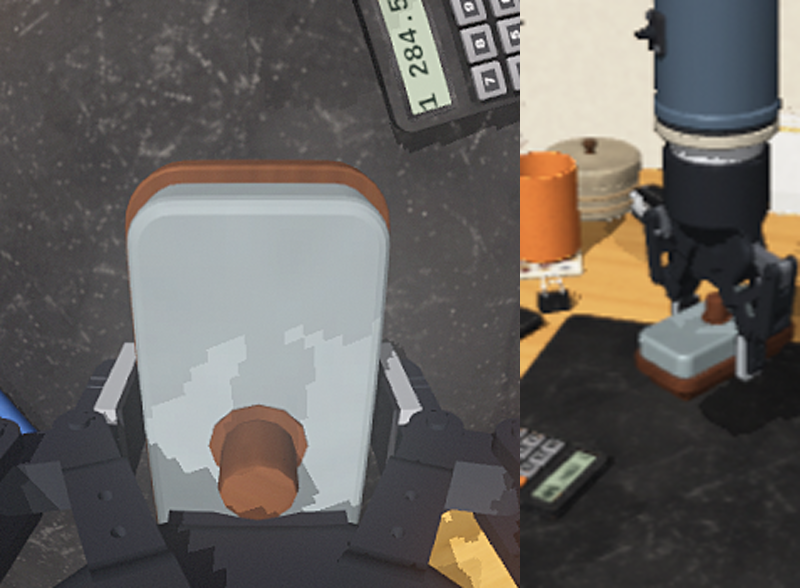

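The image shows the outer lid seated level on the inner, collar's +y end at crop row ≈160, lid top edge ≈ row 205, knob top ≈ (260,492). The side view confirms that both are level in the grip.

Run:
```python
from h import *
c=load("w3")
Rw=R.from_quat(np.roll(c["q"],-1)).as_matrix()
def t(x,y,z):
    p=watz(c,(130+(x+.5)*310/520-.5,50+(y+.5)/1.68-.5),c["p"][2]-20.3+z);return (Rw.T@(p-c["p"])).round(1)
for n,a in(("collar end low",(258,160,14)),("collar end top",(258,166,24)),("collar R",(391,215,24)),("collar L",(126,215,24)),("lid end y+ outer",(258,188,40)),("lid top edge",(258,202,42)),("lid L",(130,240,42)),("lid R",(386,240,42)),("lid L2",(148,450,42)),("lid R2",(370,450,42)),("knob",(259,492,60))):print(n,t(*a))
```

```text
collar end low [61.3  0.2  6.3]
collar end top [61.3  0.2 -3.7]
collar R [50.4 30.9 -3.6]
collar L [ 50.4 -30.2  -3.7]
lid end y+ outer [ 59.4   0.2 -19.7]
lid top edge [ 57.1   0.2 -21.7]
lid L [ 49.6 -25.1 -21.7]
lid R [ 49.6  25.6 -21.6]
lid L2 [ -1.9 -25.8 -21.7]
lid R2 [ -1.9  26.8 -21.7]
knob [  1.9   0.5 -39.7]
```

carry_out([
  {"dr":[0,0,0],"slide":[-17.9,6.6,0],"gripper":60},
  {"dr":[0,0,0],"slide":[-32.1,11.9,0],"gripper":60},
  {"dr":[0,0,0],"slide":[-42.8,15.8,0],"gripper":60},
  {"dr":[0,0,0],"slide":[-42.8,15.8,0],"gripper":60},
  {"dr":[0,0,0],"slide":[-42.8,15.8,0],"gripper":60},
])

```text
clock: 10.3
eef_pos: [531.2, -58.1, 118.9]
eef_rot: [0.0, 0.838, 0.545, -0.001]
contact_force: [0.6, 0.2, -2.6]
grip_width: 0.71
grip_force: 55.1
```

carry_out([
  {"dr":[0,0,0],"slide":[-42.8,15.8,0],"gripper":60},
  {"dr":[0,0,0],"slide":[-42.8,15.8,0],"gripper":60},
  {"dr":[0,0,0],"slide":[-42.8,15.8,0],"gripper":60},
  {"dr":[0,0,0],"slide":[-32.1,11.9,0],"gripper":60},
  {"dr":[0,0,0],"slide":[-17.9,6.6,0],"gripper":60},
])

```text
clock: 10.92
eef_pos: [518.6, -248.2, 118.9]
eef_rot: [0.0, 0.839, 0.544, -0.001]
contact_force: [-0.1, 0.2, -3.9]
grip_width: 0.709
grip_force: 55.1
```

carry_out([
  {"dr":[0,0,-0.05],"slide":[0,0,0],"gripper":60},
  {"dr":[0,0,-0.08],"slide":[0,0,0],"gripper":60},
  {"dr":[0,0,-0.084],"slide":[0,0,0],"gripper":60},
  {"dr":[0,0,0],"slide":[0,0,0],"gripper":60},
  {"dr":[0,0,0],"slide":[0,0,0],"gripper":60},
])

```text
clock: 11.55
eef_pos: [520.3, -244.2, 119.2]
eef_rot: [-0.0, 0.775, 0.632, 0.0]
contact_force: [0.2, -0.0, -3.1]
grip_width: 0.708
grip_force: 55.1
```

Run:
```python
from h import *
c,s=snap("w4");print(s["clock"],s["eef_pos"],s["eef_rot"],s["contact_force"])
Rw=R.from_quat(np.roll(c["q"],-1)).as_matrix();print(Rw.round(4),np.arctan2(Rw[1,1],Rw[0,1]),Rw.T@(np.array([520.4,-245.2,0])-c["p"]))
a=cv2.resize(c["img"][50:400,130:440,::-1],(520,588),interpolation=cv2.INTER_CUBIC)
cv2.imwrite("pics/w4.png",a)
```

```text
11.55 [ 520.25068514 -244.20128832  119.20477602] [-2.77400093e-04  7.75135435e-01  6.31795036e-01  1.17379929e-04] [ 0.19726797 -0.01339092 -3.09502266]
[[ 2.017e-01  9.795e-01 -2.000e-04]
 [ 9.795e-01 -2.017e-01  6.000e-04]
 [ 5.000e-04 -3.000e-04 -1.000e+00]] -0.20306257301443545 [ -1.01155463   0.38124004 119.20415161]
```

View pics/w4.png

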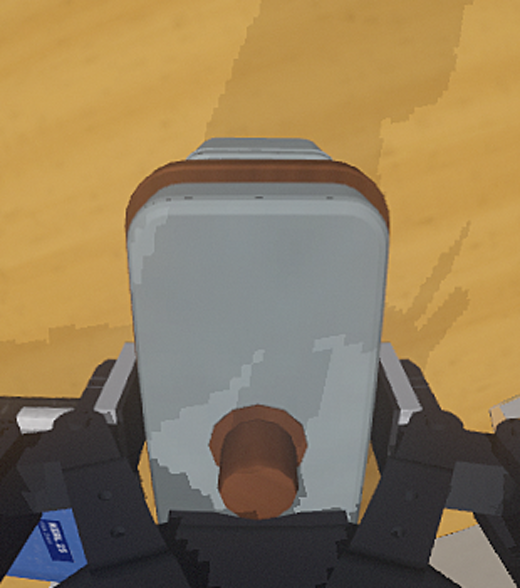

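The tin's end shows centred beneath the lid (tin end ≈ x 190–330 at row 140, lid centre 258). Correct by −1.0/+0.4 mm and descend.

carry_out([
  {"dr":[0,0,0],"slide":[-1.0,0.4,10],"gripper":60},
  {"dr":[0,0,0],"slide":[0,0,15],"gripper":60},
  {"dr":[0,0,0],"slide":[0,0,10],"gripper":60},
  {"dr":[0,0,0],"slide":[0,0,3],"gripper":60},
  {"dr":[0,0,0],"slide":[0,0,0],"gripper":60},
])

```text
clock: 12.22
eef_pos: [520.2, -246.3, 81.0]
eef_rot: [-0.0, 0.775, 0.632, -0.0]
contact_force: [0.4, -0.2, -2.5]
grip_width: 0.714
grip_force: 55.0
```

carry_out([
  {"dr":[0,0,0],"slide":[0,0,2],"gripper":60},
  {"dr":[0,0,0],"slide":[0,0,2],"gripper":60},
  {"dr":[0,0,0],"slide":[0,0,1.5],"gripper":60},
  {"dr":[0,0,0],"slide":[0,0,1.5],"gripper":60},
  {"dr":[0,0,0],"slide":[0,0,0],"gripper":60},
])

```text
clock: 12.85
eef_pos: [520.2, -246.2, 74.2]
eef_rot: [-0.0, 0.775, 0.632, -0.0]
contact_force: [0.5, 0.4, -3.2]
grip_width: 0.712
grip_force: 55.0
```

carry_out([
  {"dr":[0,0,0],"slide":[0.8,0,1.5],"gripper":60},
  {"dr":[0,0,0],"slide":[0,0,1.5],"gripper":60},
  {"dr":[0,0,0],"slide":[0,0,1.5],"gripper":60},
  {"dr":[0,0,0],"slide":[0,0,1.5],"gripper":60},
  {"dr":[0,0,0],"slide":[0,0,0],"gripper":60},
])

```text
clock: 13.48
eef_pos: [520.4, -245.4, 68.2]
eef_rot: [-0.0, 0.775, 0.632, -0.0]
contact_force: [0.1, -0.1, -3.4]
grip_width: 0.711
grip_force: 55.0
```

carry_out([
  {"dr":[0,0,0],"slide":[0,0,1],"gripper":60},
  {"dr":[0,0,0],"slide":[0,0,1],"gripper":60},
  {"dr":[0,0,0],"slide":[0,0,1],"gripper":60},
  {"dr":[0,0,0],"slide":[0,0,0.5],"gripper":60},
  {"dr":[0,0,0],"slide":[0,0,0],"gripper":60},
])

```text
clock: 14.1
eef_pos: [520.5, -245.5, 64.8]
eef_rot: [0.0, 0.775, 0.632, -0.0]
contact_force: [-1.1, 0.6, -2.7]
grip_width: 0.71
grip_force: 55.0
```

carry_out([
  {"dr":[0,0,0],"slide":[0,0,0.5],"gripper":60},
  {"dr":[0,0,0],"slide":[0,0,0.5],"gripper":60},
  {"dr":[0,0,0],"slide":[0,0,0.5],"gripper":60},
  {"dr":[0,0,0],"slide":[0,0,0],"gripper":60},
  {"dr":[0,0,0],"slide":[0,0,0],"gripper":60},
])

```text
clock: 14.72
eef_pos: [520.5, -245.5, 63.9]
eef_rot: [0.0, 0.775, 0.632, 0.0]
contact_force: [-2.4, 1.4, 5.0]
grip_width: 0.71
grip_force: 56.0
```

carry_out([
  {"dr":[0,0,0],"slide":[0,0,0.5],"gripper":60},
  {"dr":[0,0,0],"slide":[0,0,0],"gripper":60},
  {"dr":[0,0,0],"slide":[0,0,0],"gripper":60},
  {"dr":[0,0,0],"slide":[0,0,0],"gripper":76},
  {"dr":[0,0,0],"slide":[0,0,0],"gripper":100},
])

```text
clock: 15.35
eef_pos: [520.7, -245.5, 62.9]
eef_rot: [0.0, 0.775, 0.632, 0.0]
contact_force: [0.6, -0.2, -0.2]
grip_width: 0.943
grip_force: 0.0
```

carry_out([
  {"dr":[0,0,0],"slide":[0,0,0],"gripper":100},
  {"dr":[0,0,0],"slide":[0,0,0],"gripper":100},
  {"dr":[0,0,0],"slide":[0,0,0],"gripper":100},
  {"dr":[0,0,0],"slide":[0,0,0],"gripper":100},
  {"dr":[0,0,0],"slide":[0,0,0],"gripper":100},
])

```text
clock: 15.98
eef_pos: [520.4, -245.4, 62.8]
eef_rot: [-0.0, 0.775, 0.632, -0.0]
contact_force: [-0.1, 0.4, 0.6]
grip_width: 0.998
grip_force: 0.0
```

Run:
```python
from h import *
from cell import arm
c,s=snap("w5");print(s["clock"],s["eef_pos"],s["eef_rot"],s["contact_force"],s["grip_width"])
a=cv2.resize(c["img"][50:400,130:440,::-1],(520,588),interpolation=cv2.INTER_CUBIC)
c=arm.camera("side")
b=cv2.resize(c["img"][140:245,300:350,::-1],(280,588),interpolation=cv2.INTER_CUBIC)
cv2.imwrite("pics/w5.png",np.hstack([a,b]))
```

```text
15.975 [ 520.4479059  -245.44043534   62.79363585] [-2.55337043e-05  7.75129667e-01  6.31802183e-01 -1.43769101e-05] [-0.0707828   0.38811667  0.58148668] 0.9980463323890909
```

View pics/w5.png

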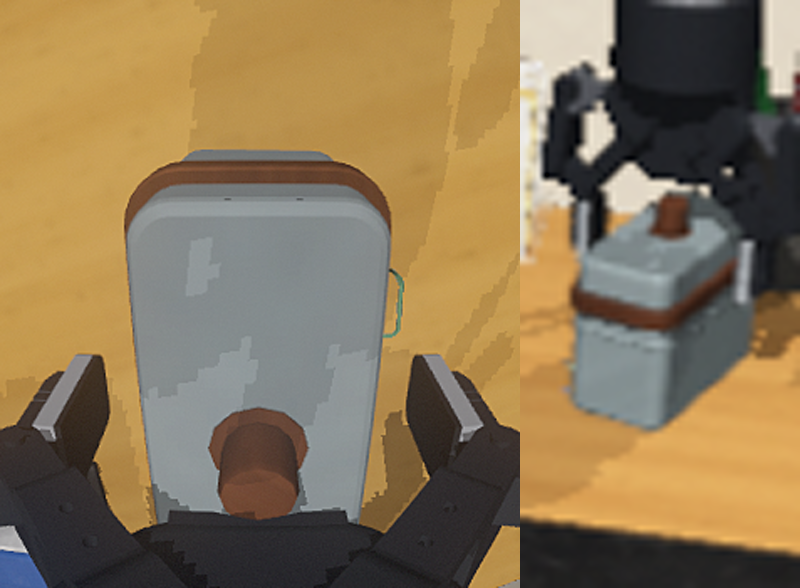

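The pair is seated: the collar lies flush on the rim and level in the side view, and the knob top is at ≈(258,495). Next I rise and take the knob near its top.

carry_out([
  {"dr":[0,0,0],"slide":[0,0,-8],"gripper":100},
  {"dr":[0,0,0],"slide":[0,0,-15],"gripper":100},
  {"dr":[0,0,0],"slide":[0.8,0,-15],"gripper":100},
  {"dr":[0,0,0],"slide":[0,0,-9],"gripper":100},
  {"dr":[0,0,0],"slide":[0,0,0],"gripper":80},
])

```text
clock: 16.7
eef_pos: [521.1, -244.8, 110.8]
eef_rot: [0.001, 0.775, 0.632, 0.0]
contact_force: [0.2, -0.1, -0.6]
grip_width: 0.819
grip_force: 0.0
```

carry_out([
  {"dr":[0,0,0],"slide":[0,0,0],"gripper":60},
  {"dr":[0,0,0],"slide":[0,0,0],"gripper":45},
  {"dr":[0,0,0],"slide":[0,0,0],"gripper":32},
  {"dr":[0,0,0],"slide":[0,0,0],"gripper":30},
  {"dr":[0,0,0],"slide":[0,0,0],"gripper":30},
], force=30)

```text
clock: 17.32
eef_pos: [520.6, -244.7, 109.7]
eef_rot: [-0.0, 0.775, 0.632, -0.0]
contact_force: [-0.2, 0.4, 0.5]
grip_width: 0.302
grip_force: 0.0
```

Run:
```python
from h import *
from cell import arm
c,s=snap("w6");print(s["clock"],s["eef_pos"],s["contact_force"],s["grip_width"])
a=cv2.resize(c["img"][50:400,130:440,::-1],(520,588),interpolation=cv2.INTER_CUBIC)
c=arm.camera("side")
b=cv2.resize(c["img"][140:245,300:350,::-1],(280,588),interpolation=cv2.INTER_CUBIC)
cv2.imwrite("pics/w6.png",np.hstack([a,b]))
```

```text
17.325 [ 520.61073105 -244.65964896  109.71896585] [-0.22253786  0.35862565  0.54025949] 0.3016086768888888
```

View pics/w6.png

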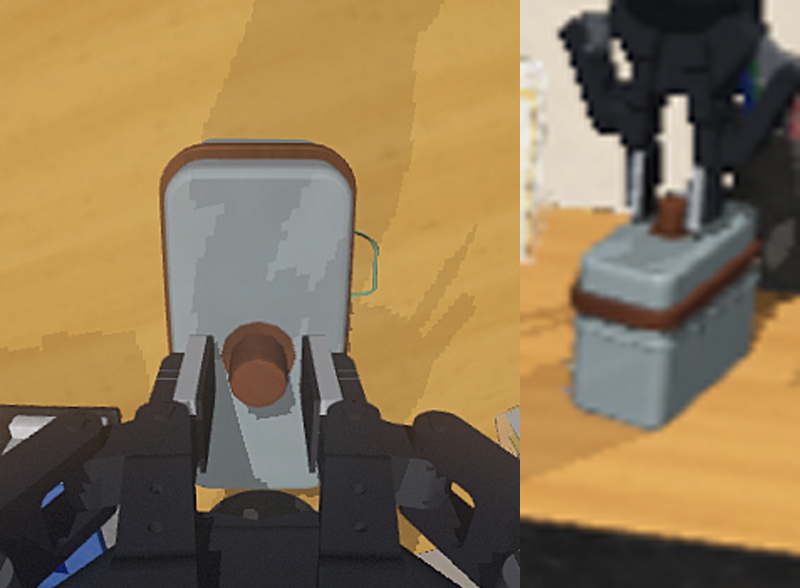

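The fingertips straddle the knob symmetrically and clear the lid top, so I close and lift.

carry_out([
  {"dr":[0,0,0],"slide":[0,0,1],"gripper":22},
  {"dr":[0,0,0],"slide":[0,0,0],"gripper":10},
  {"dr":[0,0,0],"slide":[0,0,0],"gripper":5},
  {"dr":[0,0,0],"slide":[0,0,0],"gripper":5},
  {"dr":[0,0,0],"slide":[0,0,0],"gripper":5},
], force=40)

```text
clock: 18.05
eef_pos: [520.7, -244.7, 108.9]
eef_rot: [0.0, 0.775, 0.632, 0.0]
contact_force: [0.9, 0.3, 2.3]
grip_width: 0.175
grip_force: 39.0
```

carry_out([
  {"dr":[0,0,0],"slide":[0,0,-1.5],"gripper":5},
  {"dr":[0,0,0],"slide":[0,0,-2],"gripper":5},
  {"dr":[0,0,0],"slide":[0,0,-3],"gripper":5},
  {"dr":[0,0,0],"slide":[0,0,-4],"gripper":5},
  {"dr":[0,0,0],"slide":[0,0,-5],"gripper":5},
])

```text
clock: 18.68
eef_pos: [520.6, -244.6, 124.6]
eef_rot: [-0.0, 0.775, 0.632, -0.0]
contact_force: [-0.3, -0.2, -2.0]
grip_width: 0.176
grip_force: 39.0
```

carry_out([
  {"dr":[0,0,0],"slide":[0,0,-8],"gripper":5},
  {"dr":[0,0,0],"slide":[0,0,-10],"gripper":5},
  {"dr":[0,0,0],"slide":[0,0,-10],"gripper":5},
  {"dr":[0,0,0],"slide":[0,0,-10],"gripper":5},
  {"dr":[0,0,0],"slide":[0,0,-10],"gripper":5},
])

```text
clock: 19.3
eef_pos: [520.7, -244.7, 173.1]
eef_rot: [0.0, 0.775, 0.632, 0.0]
contact_force: [-0.6, -0.4, -1.3]
grip_width: 0.175
grip_force: 39.0
```

carry_out([
  {"dr":[0,0,0],"slide":[0,0,-10],"gripper":5},
  {"dr":[0,0,0],"slide":[0,0,-10],"gripper":5},
  {"dr":[0,0,0],"slide":[0,0,-10],"gripper":5},
  {"dr":[0,0,0],"slide":[0,0,-6],"gripper":5},
  {"dr":[0,0,0],"slide":[0,0,0],"gripper":5},
])

```text
clock: 19.92
eef_pos: [520.8, -244.7, 208.7]
eef_rot: [0.0, 0.775, 0.632, 0.0]
contact_force: [-0.4, -1.0, -1.5]
grip_width: 0.174
grip_force: 39.0
```

carry_out([
  {"dr":[0,0,0],"slide":[0,0,0],"gripper":5},
  {"dr":[0,0,0],"slide":[0,0,0],"gripper":5},
  {"dr":[0,0,0],"slide":[0,0,0],"gripper":5},
  {"dr":[0,0,0],"slide":[0,0,0],"gripper":5},
  {"dr":[0,0,0],"slide":[0,0,0],"gripper":5},
])

```text
clock: 20.55
eef_pos: [520.6, -244.7, 208.3]
eef_rot: [-0.0, 0.775, 0.632, -0.0]
contact_force: [-0.5, 0.5, -1.5]
grip_width: 0.174
grip_force: 39.0
```

Run:
```python
from h import *
from cell import arm
s=arm.read_state();print(s["clock"],s["eef_pos"],s["contact_force"],s["grip_width"],s["grip_force"])
t=arm.camera("top")["img"];c=arm.camera("side")["img"]
a=cv2.resize(t[170:290,330:440,::-1],(500,545),interpolation=cv2.INTER_CUBIC)
b=cv2.resize(c[105:235,295:365,::-1],(290,545),interpolation=cv2.INTER_CUBIC)
cv2.imwrite("pics/w7.png",np.hstack([a,b]))
```

```text
20.55 [ 520.62355078 -244.66408348  208.28334201] [-0.47528585  0.50688492 -1.52363827] 0.17423969514578738 39.00980472564697
```

View pics/w7.png

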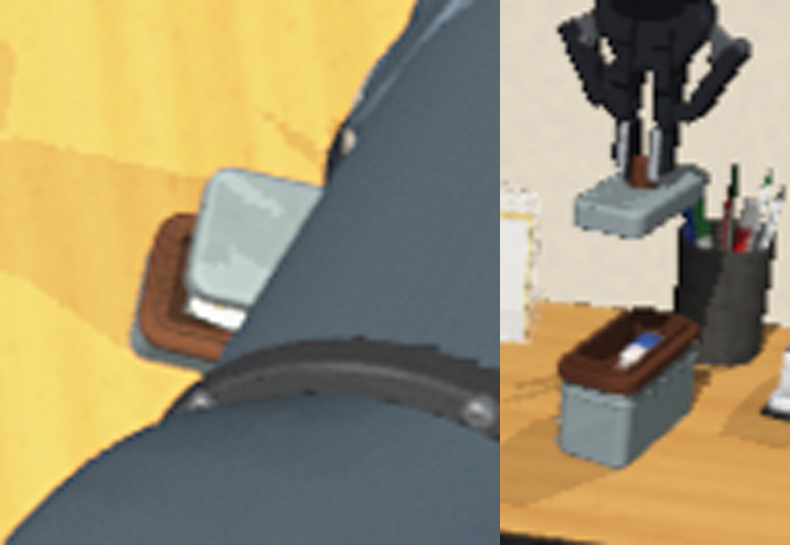

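The inner lid sits level and home in the tin with the eraser visible inside (side crop ≈(640,350)). The outer lid hangs about 10 cm above it, so I'm handing in.

```bash
python3 -c "
from cell import arm
print(arm.hand_in())"
```

```text
the job is handed in; nothing more can be done
None
```

The job is handed in, no verdict returned: the inner lid looks fully home on the tin with the eraser visible in it (the sharpener was not visible in the last pictures), and the arm is still holding the outer lid about 10 cm above where it sat.

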